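Set the colorimeter's scale with its recessed thumbwheel, then take a reading

ROBOT

A 6-joint arm with a two-finger parallel gripper is mounted at the origin on the work surface. World frame = base frame: x ahead of the robot, y to its left, z up, the work surface at z = 0. Lengths are in mm, angles in rad, forces in N, time in s.
With the tool pointing down it reaches from about 300 to 850 mm from the base axis. Payload 4.2 kg.
Tool frame: the origin (TCP) lies on the centre line of the jaws, within the pads' length; the fingertips stand 22 mm ahead of it and the grasp point (between the pads) lies 3 mm ahead of it; z points along the fingers, y is the line along which they close (so a half turn about z gives the same grasp; the last joint's range is limited). The gripper opens to 91 mm and grips with 3 to 60 N. Pads are 32 mm wide; open, the fingers measure 118 mm over their backs; the gripper's body (76 mm by 178 mm) begins 60 mm behind the grasp point.
Start: joints at [1.19, 0.32, 1.565, -0, 1.257, -0.02], TCP at [202.991, 537.992, 235.976] pointing down, gripper open.
Joint ranges: [-3.11, 3.11], [-0.84, 2.01], [0.21, 2.61], [-1.34, 4.49], [0.05, 2.63], [-2.56, 2.56]. Speed limits (rad/s): [2.57, 2.57, 3.14, 3.14, 3.14, 3.14].

INTERFACE

Orientations are given as a unit quaternion [x, y, z, w].
In Python, from cell import status, vision, env gives the robot as it stands.
- The arm moves only by the tool move_arm, never from a script. Its arguments are lists of equal length, an entry for each row: "hand": the opening, from 0 (shut) to 1 (fully open); "translation": the shift along the tool's x, y, z in m, a list of three; "twist": the turn about the tool's z in rad. In form: {"hand": [hand, ...], "translation": [[dx, dy, dz], ...], "twist": [twist, ...]}. A call has 1 to 5 rows; each row shifts and turns the commanded pose from where the row before left it, along the tool's axes as they then stand; what a row does not reach is not made up. A row lasts 1/10 s, in which the tool goes at most 50 mm and 8.59 degrees, less where a joint would pass 70% of its speed; a pose out of reach is approached as far as the arm can. A call with a gripper value outside its range is refused whole. The fingers move at their own pace and stop on an object; the grip force is fixed at half the most. Time passes only in rows, so rows that do not move let the fingers close. It gives the time, the measured TCP pose, the force, the opening and the grip force at its end, in the units of the state.
- status.get_state(): the state, without advancing time (a new reading comes with each control period).
- vision.camera(name): name is "side" or "top" or "wrist"; returns a dict with "frame" (400x640x3 uint8, red, green, blue), "fx", "fy", "cx", "cy" (pixels), "T" (4x4, takes a point from camera to world coordinates). Camera axes: x right, y down, z forward; pixel columns grow to the right and rows downward; lengths in mm; the calibration is good to about 2 mm. A picture is of the moment at which its call begins. There is no depth.
- env.job_done(): hands the job in; it is judged then, once.
The state is a dict: "time_s": time; "joints": joint angles; "joint_velocities": joint speeds; "joint_torque": joint torques, N m; "eef_pos": TCP position; "ee_rot": TCP orientation; "wrist_force": force on the tool from outside, world axes, zero at the start; "ft_torque": the same for the moment, N m; "grip_width": finger opening in mm; "gripper_force": force on a finger pad.
Only numpy, scipy, OpenCV 4.12 (cv2) and the standard library are available. Lean on these libraries where they do the work, as an engineer would, in place of code of your own. Each camera call takes 0.05 s, during which the arm holds its last target. There are 200 camera calls.

TASK

Roll the recessed thumbwheel on the colorimeter with a light fingertip, in several strokes, until the red pointer stands within the width of the green marker on its scale; then press the blue read button fully down and let it come up again. The thumbwheel's seat is delicate: never lean more than about 10 N on it. Move the pointer only by the wheel, leave the setting on the green marker, and leave the glassware around undisturbed.

Things in the scene. Friction and masses are not known exactly. Their poses are not given: they have to be found in the camera images.
- analyser: Colorimeter, grey and white box fixed to the bench, 220 (x) by 340 (y) mm, flat deck 90 mm up. Origin: centre of underside, z up. On deck, in its frame (mm): thumbwheel slot at x -30, y 0 (14 by 52); scale slot at x 45, y -75 to 75 (16 wide); black sample cover 18 mm high at x -85 to 20, y 85 to 155; read button at x -30, y -105. Else flat.
- thumbwheel: Black ribbed wheel, 48 mm in diameter, 10 mm wide, on edge in its slot, only 4 to 12 mm (varies) of its rim above the deck. Origin: on its axle, which lies along the analyser's x: a fingertip pressed on top and slid along the analyser's y turns it by friction. Drag about 2 N at the rim; stays where left. Take directions from the analyser, not from it: it turns.
- pointer_tip (a point): Centre of the top of the red pointer, a 4 mm wide bar across the scale slot, about level with the deck (it dips with the sprung wheel). Geared to the wheel: it moves along the analyser's y the same way as the top of the rim, 20 mm per rad of wheel (1 mm for 1.2 mm of rim). Starts at mid scale; reaches 62 mm either way.
- green_marker: Green plate fixed on the deck on the +x side of the scale slot, 16 (x) by 14 (y) by 4 mm high; origin: centre of underside, axes parallel to the analyser's. 28 to 50 mm from mid scale, on either side. The pointer is to stand within its width: at the same analyser y within 6 mm.
- orange_marker: Orange marker plate like the green one, on the other side of mid scale: not the one to set.
- read_button_top (a point): Centre of the top of the blue read button, 28 mm in diameter, in a black housing on the deck. Presses straight down 6 mm against a spring; about 4 N when fully down, then stops hard.
- read_button (a joint): Travel of the read button: 0 up, 0.006 m fully down.
- amber_bottle: Amber reagent bottle, 60 mm in diameter, 130 mm high, standing on the bench on the +y side of the analyser. Origin: centre of its underside.
- flask: Stoppered glass conical flask, 74 mm across the base, 116 mm high, on the bench on the -y side of the analyser. Origin: centre of its underside.
- beaker: Glass beaker, 60 mm across, 75 mm high, on the bench on the +x side of the analyser. Origin: centre of its underside.
- pointer: The red pointer itself, a bar 15 mm (x) by 4 mm (y) by 6 mm high in the scale slot; origin: centre of its underside, 6 mm below point pointer_tip. Not to be touched.
- rim_top (a point): Top of the thumbwheel's rim at the start, unpressed, 24 mm above the axle. The rim sits 2.8 mm off-centre: its top rises (rolling one way) or falls (the other) by up to 2.8 mm as it turns. The wheel is sprung: about 1 N to begin to sink, then 7 N per mm, bottoming after 3 mm. Pressing with 4 to 9 N while sliding turns it without slip, in strokes of about 18 mm.

How it is judged:
By the outcome, as a careful person would: the job done as asked, in the order asked, and still so for the second after the job is handed in, with the robot touching nothing.
It also fails if it takes over 69 s, if anything falls off the work surface, if the arm or the gripper's body presses on something with over 40 N, if the wrist force passes 120 N, or if a joint passes its speed limit or range.

## Working session

There is one attempt and no reset: what is moved stays moved. The work goes in short steps, Python scripts to look and compute and a tool call to move; the robot and the scene stay as the last step left them, time stands still between calls to the robot, and variables do not carry over. Pictures are saved under pics/ and viewed, at most 10 in all, crops included, and the job is handed in when it is done.

Besides the shell and the picture viewer there is one more tool, called after "Call:" by a JSON object that holds its "method" and its "body", one argument or row to a line. move_arm: Moves the arm, as the interface text tells. Its arguments: {"type":"object","properties":{"hand":{"type":"array"},"translation":{"type":"array"},"twist":{"type":"array"}},"required":["hand","translation","twist"]}

```bash
mkdir -p pics
python3 - <<'E'
from cell import status, vision
import cv2,numpy as np
s=status.get_state();print(s['eef_pos'],s['ee_rot'],s['time_s'],s['wrist_force'],s['grip_width'])
for n in('top','side'):
    c=vision.camera(n);cv2.imwrite(f'pics/{n}0.png',c['frame'][:,:,::-1]);print(n,c['fx'],c['cx'],c['cy'],np.round(c['T'],3).tolist())
E
```

```text
[202.79782118 537.54448858 235.09995234] [ 1.79391853e-01  9.83777289e-01 -8.81471158e-04 -1.79545235e-04] 0.0 [-0.41344958 -0.35814839 -0.44598687] 91.24047071552047
top 449.739991824336 321.05670984146695 200.50702152266672 [[0.002, -0.994, 0.105, 558.926], [-1.0, 0.0, 0.026, -1.8], [-0.026, -0.105, -0.994, 1096.977], [0.0, 0.0, 0.0, 1.0]]
side 387.8604984145382 319.424768954985 198.00001794125765 [[-0.989, -0.102, 0.111, 561.452], [-0.15, 0.716, -0.682, 632.514], [-0.009, -0.691, -0.723, 760.241], [0.0, 0.0, 0.0, 1.0]]
```

View pics/top0.png

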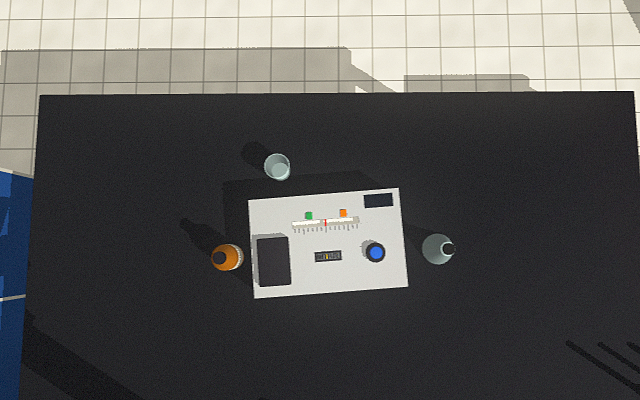

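View pics/side0.png

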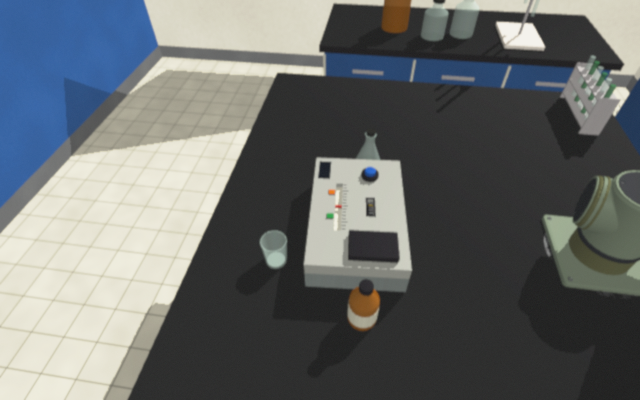

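The green marker is at (309,216), on analyser +y, and orange is at (343,212). The red pointer is at (325,222), the wheel at (328,256) and the button at (376,253). Next I'll compute positions from the image.

```bash
cat > h.py <<'E'
import cv2,numpy as np
def ray(c,uv,z):
    d=c['T'][:3,:3]@np.array([(uv[0]-c['cx'])/c['fx'],(uv[1]-c['cy'])/c['fy'],1]);o=c['T'][:3,3]
    return (o+d*(z-o[2])/d[2])[:2]
def blob(c,lo,hi,box=None):
    h=cv2.cvtColor(c['frame'],cv2.COLOR_RGB2HSV);m=cv2.inRange(h,np.array(lo),np.array(hi))
    if box is not None:
        k=np.zeros_like(m);k[box[1]:box[3],box[0]:box[2]]=1;m*=k
    n,_,st,ce=cv2.connectedComponentsWithStats(m);i=1+np.argmax(st[1:,4]);return ce[i],st[i,4]
E
python3 - <<'E'
from cell import vision
from h import *
c=vision.camera('top');b=(240,180,415,305)
P={}
for n,lo,hi,z in(('blue',(105,150,80),(125,255,255),105),('green',(45,100,60),(85,255,255),94),('orange',(8,150,120),(20,255,255),94),('red',(0,150,100),(5,255,255),90)):
    p,a=blob(c,lo,hi,(280,195,400,270));P[n]=ray(c,p,z);print(n,p.round(1),a,P[n].round(1))
g=cv2.cvtColor(c['frame'],cv2.COLOR_RGB2GRAY);m=cv2.inRange(g,110,255);k=np.zeros_like(m);k[b[1]:b[3],b[0]:b[2]]=1;m*=k
pt=cv2.findNonZero(m);hull=cv2.convexHull(pt);q=cv2.minAreaRect(np.array([ray(c,x[0],90) for x in hull],np.float32));print(q)
d=cv2.inRange(g,0,90);k[:]=0;k[246:266,308:348]=1;p=cv2.findNonZero(d*k)[:,0];print('slot',p.mean(0),ray(c,p.mean(0),90),cv2.minAreaRect(np.array([ray(c,x,90) for x in p],np.float32)))
cv2.imwrite('pics/t1.png',cv2.resize(c['frame'][185:305,240:415,::-1],None,fx=4.5,fy=4.5,interpolation=2))
E
```

```text
blue [375.8 252.2] 129 [549.8 -96. ]
green [308.6 215.1] 41 [631.8  52.1]
orange [342.7 212.5] 39 [637.7 -24.2]
red [325. 222.] 7 [616.6  15.4]
((570.4451293945312, 24.569107055664062), (220.39271545410156, 366.6283264160156), 4.658390522003174)
slot [326.34782609 255.7515528 ] [541.52791555  12.25047302] ((541.8889770507812, 9.19049072265625), (21.492305755615234, 57.570613861083984), 4.538812160491943)
```

View pics/t1.png

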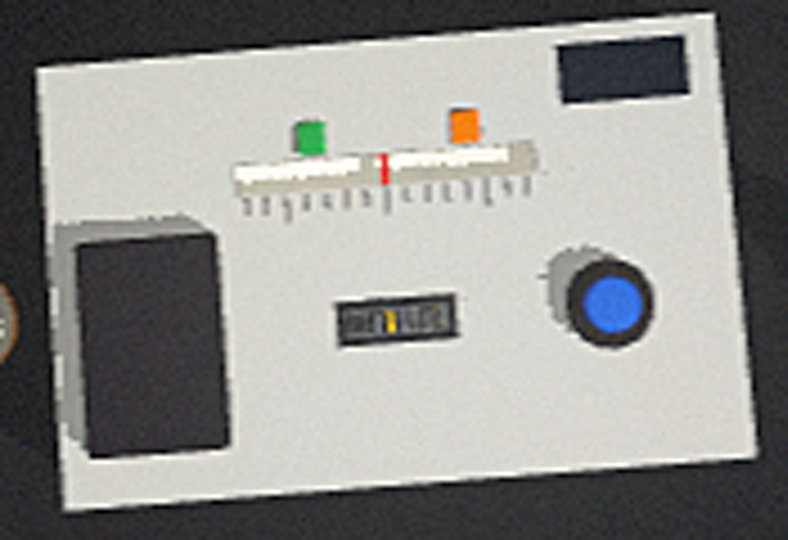

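Call:
{"method": "move_arm", "body": {
  "hand": [0,0,0,0,0],
  "translation": [
    [-0.038,-0.028,0],
    [-0.038,-0.028,0],
    [-0.038,-0.028,0],
    [-0.038,-0.028,0],
    [-0.038,-0.028,0]
  ],
  "twist": [0,0,0,0,0]
}}

```text
time_s: 0.65
eef_pos: [331.9, 338.2, 235.8]
ee_rot: [0.179, 0.984, -0.0, 0.0]
wrist_force: [0.9, 0.1, 0.5]
grip_width: 53.8
gripper_force: 0.0
```

Call:
{"method": "move_arm", "body": {
  "hand": [0,0,0,0,0],
  "translation": [
    [-0.038,-0.028,0],
    [-0.038,-0.028,0],
    [-0.038,-0.028,0],
    [-0.038,-0.028,0],
    [-0.038,-0.028,0]
  ],
  "twist": [0,0,0,0,0]
}}

```text
time_s: 1.15
eef_pos: [460.3, 140.1, 235.9]
ee_rot: [0.179, 0.984, 0.0, 0.0]
wrist_force: [0.4, 0.6, -0.1]
grip_width: 14.0
gripper_force: 0.0
```

Call:
{"method": "move_arm", "body": {
  "hand": [0,0,0,0,0],
  "translation": [
    [0,0,0],
    [0,0,0],
    [0,0,0],
    [0,0,0],
    [0,0,0]
  ],
  "twist": [0.14,0.14,0.14,0.14,0.14]
}}

```text
time_s: 1.65
eef_pos: [459.5, 141.7, 235.7]
ee_rot: [0.508, 0.861, -0.0, -0.0]
wrist_force: [-0.3, 0.3, 0.0]
grip_width: 0.6
gripper_force: 0.0
```

Call:
{"method": "move_arm", "body": {
  "hand": [0,0,0,0,0],
  "translation": [
    [0,0,0],
    [0,0,0],
    [0,0,0],
    [0,0,0],
    [0,0,0]
  ],
  "twist": [0.14,0.14,0.14,0.011,0]
}}

```text
time_s: 2.15
eef_pos: [459.5, 141.8, 235.8]
ee_rot: [0.678, 0.735, -0.0, -0.0]
wrist_force: [-0.3, 0.8, 0.2]
grip_width: 0.1
gripper_force: 0.0
```

Call:
{"method": "move_arm", "body": {
  "hand": [0,0,0,0,0],
  "translation": [
    [-0.0367,0.0179,0],
    [-0.0367,0.0179,0],
    [-0.0367,0.0179,0],
    [-0.0367,0.0179,0],
    [0,0,0]
  ],
  "twist": [0,0,0,0,0]
}}

```text
time_s: 2.65
eef_pos: [544.8, -2.5, 235.5]
ee_rot: [0.679, 0.734, -0.0, 0.001]
wrist_force: [-0.0, 0.5, -0.7]
grip_width: 0.6
gripper_force: 0.0
```

Run:
```python
from cell import vision,status
from h import *
c=vision.camera('wrist');cv2.imwrite('pics/w1.png',c['frame'][:,:,::-1]);print(c['fx'],c['cx'],c['cy'],np.round(c['T'],3).tolist(),status.get_state()['eef_pos'])
for n,lo,hi,z in(('blue',(105,150,60),(125,255,255),105),('green',(45,100,60),(85,255,255),94),('red',(0,150,100),(5,255,255),90)):
    p,a=blob(c,lo,hi);print(n,p.round(1),a,ray(c,p,z).round(1))
```

```text
358.0331400489759 317.527367075641 203.69107773060242 [[0.997, 0.073, 0.019, 539.67], [0.076, -0.964, -0.255, 69.142], [-0.001, 0.256, -0.967, 384.066], [0.0, 0.0, 0.0, 1.0]] [ 5.43323209e+02 -5.11585282e-01  2.35428553e+02]
blue [317.5 314.5] 28 [ 552.7 -105. ]
green [430.4 141. ] 322 [631.5  51.2]
red [404.1 182.9] 58 [616.2  14.9]
```

View pics/w1.png

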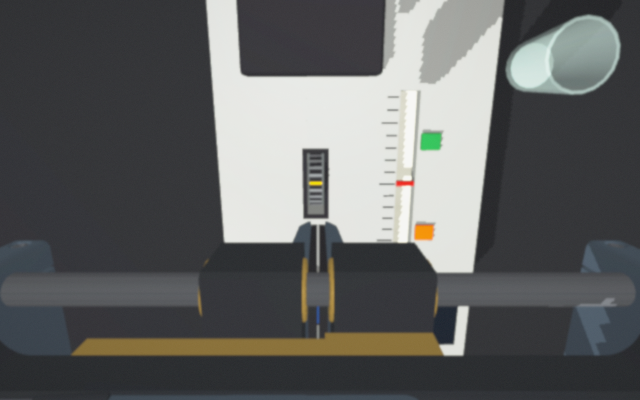

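The wrist view shows the slot at (315,183) with its yellow line centred, green at (430,141) and the pointer at (404,183). These agree with the top view. Descending now.

Call:
{"method": "move_arm", "body": {
  "hand": [0,0,0,0,0],
  "translation": [
    [0,0,0.035],
    [0,0,0.035],
    [0,0,0.03],
    [0,0,0],
    [0,0,0]
  ],
  "twist": [0,0,0,0,0]
}}

```text
time_s: 3.2
eef_pos: [542.5, 2.0, 136.4]
ee_rot: [0.678, 0.735, 0.0, -0.0]
wrist_force: [1.1, -1.2, 0.2]
grip_width: 0.5
gripper_force: 0.0
```

Call:
{"method": "move_arm", "body": {
  "hand": [0,0,0,0,0],
  "translation": [
    [0,0,0.003],
    [0,0,0.003],
    [0,0,0.002],
    [0,0,0],
    [0,0,0]
  ],
  "twist": [0,0,0,0,0]
}}

```text
time_s: 3.7
eef_pos: [542.7, 1.1, 128.2]
ee_rot: [0.679, 0.734, 0.0, 0.0]
wrist_force: [-0.2, 0.1, 0.2]
grip_width: 0.4
gripper_force: 0.0
```

Call:
{"method": "move_arm", "body": {
  "hand": [0,0,0,0,0],
  "translation": [
    [0,0,0.001],
    [0,0,0.001],
    [0,0,0.001],
    [0,0,0],
    [0,0,0]
  ],
  "twist": [0,0,0,0,0]
}}

```text
time_s: 4.2
eef_pos: [542.6, 1.2, 124.9]
ee_rot: [0.679, 0.734, 0.0, -0.0]
wrist_force: [0.5, 0.3, 0.6]
grip_width: 0.3
gripper_force: 0.0
```

Call:
{"method": "move_arm", "body": {
  "hand": [0,0,0,0,0],
  "translation": [
    [0,0,0.0005],
    [0,0,0.0005],
    [0,0,0],
    [0,0,0]
  ],
  "twist": [0,0,0,0]
}}

```text
invalid input at $.translation: expected 5 entries
```

Call:
{"method": "move_arm", "body": {
  "hand": [0,0,0,0],
  "translation": [
    [0,0,0.0005],
    [0,0,0.0005],
    [0,0,0],
    [0,0,0]
  ],
  "twist": [0,0,0,0]
}}

```text
time_s: 4.6
eef_pos: [542.6, 1.2, 123.9]
ee_rot: [0.679, 0.734, 0.0, -0.0]
wrist_force: [0.1, 0.7, 0.1]
grip_width: 0.4
gripper_force: 0.0
```

Call:
{"method": "move_arm", "body": {
  "hand": [0,0,0,0],
  "translation": [
    [0,0,0.0005],
    [0,0,0.0005],
    [0,0,0],
    [0,0,0]
  ],
  "twist": [0,0,0,0]
}}

```text
time_s: 5.0
eef_pos: [542.6, 1.2, 122.9]
ee_rot: [0.679, 0.734, 0.0, -0.0]
wrist_force: [0.5, -0.1, 0.3]
grip_width: 0.9
gripper_force: 0.0
```

Call:
{"method": "move_arm", "body": {
  "hand": [0,0,0],
  "translation": [
    [0,0,0.0005],
    [0,0,0],
    [0,0,0]
  ],
  "twist": [0,0,0]
}}

```text
time_s: 5.3
eef_pos: [542.6, 1.2, 122.4]
ee_rot: [0.679, 0.734, 0.0, -0.0]
wrist_force: [-0.1, -0.4, -0.5]
grip_width: 0.2
gripper_force: 0.0
```

Call:
{"method": "move_arm", "body": {
  "hand": [0,0,0],
  "translation": [
    [0,0,0.0005],
    [0,0,0],
    [0,0,0]
  ],
  "twist": [0,0,0]
}}

```text
time_s: 5.6
eef_pos: [542.6, 1.2, 121.9]
ee_rot: [0.679, 0.734, 0.0, -0.0]
wrist_force: [0.6, 0.4, 0.3]
grip_width: 0.2
gripper_force: 0.0
```

Call:
{"method": "move_arm", "body": {
  "hand": [0,0,0],
  "translation": [
    [0,0,0.0007],
    [0,0,0],
    [0,0,0]
  ],
  "twist": [0,0,0]
}}

```text
time_s: 5.9
eef_pos: [542.6, 1.2, 121.2]
ee_rot: [0.679, 0.735, 0.0, -0.0]
wrist_force: [0.7, -0.6, 0.3]
grip_width: 0.4
gripper_force: 0.0
```

Call:
{"method": "move_arm", "body": {
  "hand": [0,0,0],
  "translation": [
    [0,0,0.0003],
    [0,0,0],
    [0,0,0]
  ],
  "twist": [0,0,0]
}}

```text
time_s: 6.2
eef_pos: [542.6, 1.2, 121.0]
ee_rot: [0.679, 0.734, 0.0, -0.0]
wrist_force: [-0.5, 0.2, 0.1]
grip_width: 0.1
gripper_force: 0.0
```

Call:
{"method": "move_arm", "body": {
  "hand": [0,0,0],
  "translation": [
    [0,0,0.0003],
    [0,0,0],
    [0,0,0]
  ],
  "twist": [0,0,0]
}}

```text
time_s: 6.5
eef_pos: [542.6, 1.2, 120.8]
ee_rot: [0.679, 0.734, 0.0, -0.0]
wrist_force: [-0.3, -0.7, 1.1]
grip_width: 0.4
gripper_force: 0.8
```

Call:
{"method": "move_arm", "body": {
  "hand": [0,0,0],
  "translation": [
    [0,0,0.0003],
    [0,0,0],
    [0,0,0]
  ],
  "twist": [0,0,0]
}}

```text
time_s: 6.8
eef_pos: [542.7, 1.2, 120.5]
ee_rot: [0.679, 0.734, 0.0, 0.0]
wrist_force: [-0.5, 0.8, 2.9]
grip_width: 0.4
gripper_force: 1.5
```

Call:
{"method": "move_arm", "body": {
  "hand": [0,0,0],
  "translation": [
    [0,0,0.0004],
    [0,0,0],
    [0,0,0]
  ],
  "twist": [0,0,0]
}}

```text
time_s: 7.1
eef_pos: [542.7, 1.2, 120.2]
ee_rot: [0.679, 0.734, 0.0, 0.0]
wrist_force: [-1.6, 0.1, 5.0]
grip_width: 0.4
gripper_force: 2.5
```

Call:
{"method": "move_arm", "body": {
  "hand": [0,0],
  "translation": [
    [0.001,0,0.0001],
    [0.001,0,0]
  ],
  "twist": [0,0]
}}

```text
time_s: 7.3
eef_pos: [542.6, 2.7, 120.0]
ee_rot: [0.679, 0.735, -0.0, 0.0]
wrist_force: [-0.6, -1.7, 4.4]
grip_width: 0.5
gripper_force: 2.4
```

Call:
{"method": "move_arm", "body": {
  "hand": [0,0],
  "translation": [
    [0.001,0,0],
    [0.001,0,0]
  ],
  "twist": [0,0]
}}

```text
time_s: 7.5
eef_pos: [542.4, 4.9, 119.9]
ee_rot: [0.679, 0.735, -0.0, 0.0]
wrist_force: [-0.8, -1.9, 4.4]
grip_width: 0.6
gripper_force: 2.1
```

Call:
{"method": "move_arm", "body": {
  "hand": [0,0,0],
  "translation": [
    [0.001,0,0.0002],
    [0.001,0,0.0001],
    [0.001,0,0.0001]
  ],
  "twist": [0,0,0]
}}

```text
time_s: 7.8
eef_pos: [542.1, 8.2, 119.5]
ee_rot: [0.679, 0.734, 0.0, 0.0]
wrist_force: [-1.0, -1.3, 5.9]
grip_width: 0.4
gripper_force: 2.3
```

Call:
{"method": "move_arm", "body": {
  "hand": [0,0,0],
  "translation": [
    [0.001,0,0.0001],
    [0.001,0,0.0001],
    [0.001,0,0.0001]
  ],
  "twist": [0,0,0]
}}

```text
time_s: 8.1
eef_pos: [541.9, 11.2, 119.1]
ee_rot: [0.679, 0.734, 0.0, 0.0]
wrist_force: [-0.6, -1.5, 4.6]
grip_width: 0.4
gripper_force: 2.2
```

```bash
cat > m.py <<'E'
from cell import vision,status
from h import *
c=vision.camera('wrist');f={}
for n,lo,hi,z in(('green',(45,100,60),(85,255,255),94),('red',(0,150,80),(5,255,255),90)):
    p,a=blob(c,lo,hi);f[n]=ray(c,p,z);print(n,p.round(1),a,f[n].round(1))
d=f['green']-f['red'];print('pointer short of green by',d@np.array([-.0785,.997]), status.get_state()['wrist_force'].round(1))
cv2.imwrite('pics/last.png',c['frame'][:,:,::-1])
E
python3 m.py
```

```text
green [502.9 189.5] 841 [631.2  51.5]
red [459.3 236.4] 224 [615.8  24.1]
pointer short of green by 26.116922109497107 [-1.  -1.2  5.2]
```

Call:
{"method": "move_arm", "body": {
  "hand": [0,0,0,0],
  "translation": [
    [0.001,0,0.0002],
    [0.001,0,0.0001],
    [0.001,0,0.0001],
    [0.001,0,0.0001]
  ],
  "twist": [0,0,0,0]
}}

```text
time_s: 8.55
eef_pos: [541.5, 15.2, 118.7]
ee_rot: [0.679, 0.734, 0.0, 0.0]
wrist_force: [-1.3, -2.0, 4.3]
grip_width: 0.6
gripper_force: 2.3
```

Call:
{"method": "move_arm", "body": {
  "hand": [0,0,0,0],
  "translation": [
    [0.001,0,0.0001],
    [0.001,0,0.0001],
    [0.001,0,0.0001],
    [0.001,0,0.0001]
  ],
  "twist": [0,0,0,0]
}}

```text
time_s: 8.95
eef_pos: [541.2, 19.2, 118.3]
ee_rot: [0.679, 0.734, 0.0, 0.0]
wrist_force: [-0.8, -2.3, 4.8]
grip_width: 0.9
gripper_force: 2.4
```

```bash
python3 m.py
```

```text
green [501.6 205.5] 831 [631.2  51.5]
red [460.  238.5] 221 [615.3  31.2]
pointer short of green by 18.953647375577027 [-0.9 -1.1  4.9]
```

Call:
{"method": "move_arm", "body": {
  "hand": [0,0,0,0,0],
  "translation": [
    [0,0,-0.006],
    [0,0,0],
    [-0.01,0,0],
    [-0.011,0,0],
    [0,0,0]
  ],
  "twist": [0,0,0,0,0]
}}

```text
time_s: 9.5
eef_pos: [542.9, -3.3, 124.0]
ee_rot: [0.679, 0.734, -0.0, -0.0]
wrist_force: [-0.8, 0.7, -0.0]
grip_width: 0.9
gripper_force: 0.0
```

Call:
{"method": "move_arm", "body": {
  "hand": [0,0,0,0,0],
  "translation": [
    [0,0,0.002],
    [0,0,0.002],
    [0,0,0.001],
    [0,0,0],
    [0,0,0]
  ],
  "twist": [0,0,0,0,0]
}}

```text
time_s: 10.0
eef_pos: [542.9, -1.6, 119.2]
ee_rot: [0.679, 0.735, 0.0, -0.0]
wrist_force: [0.0, 0.4, -0.9]
grip_width: 0.3
gripper_force: 0.0
```

Call:
{"method": "move_arm", "body": {
  "hand": [0,0,0,0],
  "translation": [
    [0,0,0.0004],
    [0,0,0.0004],
    [0,0,0],
    [0,0,0]
  ],
  "twist": [0,0,0,0]
}}

```text
time_s: 10.4
eef_pos: [542.9, -1.7, 118.7]
ee_rot: [0.679, 0.734, 0.0, 0.0]
wrist_force: [-0.2, 0.7, 2.5]
grip_width: 0.4
gripper_force: 1.1
```

Call:
{"method": "move_arm", "body": {
  "hand": [0,0,0],
  "translation": [
    [0,0,0.0004],
    [0,0,0],
    [0,0,0]
  ],
  "twist": [0,0,0]
}}

```text
time_s: 10.7
eef_pos: [543.0, -1.7, 118.3]
ee_rot: [0.679, 0.734, 0.0, 0.0]
wrist_force: [-0.8, 1.1, 4.0]
grip_width: 0.8
gripper_force: 2.1
```

Call:
{"method": "move_arm", "body": {
  "hand": [0,0,0,0,0],
  "translation": [
    [0.001,0,0.0001],
    [0.001,0,0.0001],
    [0.001,0,0.0001],
    [0.001,0,0],
    [0.001,0,0.0001]
  ],
  "twist": [0,0,0,0,0]
}}

```text
time_s: 11.2
eef_pos: [542.7, 2.7, 117.9]
ee_rot: [0.679, 0.735, -0.0, 0.001]
wrist_force: [-0.6, -3.1, 4.9]
grip_width: 0.4
gripper_force: 2.6
```

Call:
{"method": "move_arm", "body": {
  "hand": [0,0,0,0,0],
  "translation": [
    [0.001,0,0.0001],
    [0.001,0,0],
    [0.001,0,0.0001],
    [0.001,0,0],
    [0.001,0,0.0001]
  ],
  "twist": [0,0,0,0,0]
}}

```text
time_s: 11.7
eef_pos: [542.2, 7.7, 117.5]
ee_rot: [0.678, 0.735, -0.0, 0.001]
wrist_force: [-1.0, -2.4, 4.8]
grip_width: 0.5
gripper_force: 2.6
```

```bash
python3 m.py
```

```text
green [505.3 183.1] 881 [631.2  51.5]
red [464.4 201.9] 218 [614.8  39.6]
pointer short of green by 10.583758599250695 [-1.6 -2.2  5.8]
```

Remaining is 10.6 mm of pointer travel, about 12.7 mm of rim. I'll continue this stroke for most of it.

Call:
{"method": "move_arm", "body": {
  "hand": [0,0,0,0,0],
  "translation": [
    [0.001,0,0],
    [0.001,0,0.0001],
    [0.001,0,0],
    [0.001,0,0.0001],
    [0.001,0,0]
  ],
  "twist": [0,0,0,0,0]
}}

```text
time_s: 12.25
eef_pos: [541.9, 12.6, 117.4]
ee_rot: [0.678, 0.735, -0.0, 0.001]
wrist_force: [-1.3, -2.3, 5.5]
grip_width: 0.4
gripper_force: 2.6
```

Call:
{"method": "move_arm", "body": {
  "hand": [0,0,0,0,0],
  "translation": [
    [0.001,0,0],
    [0.001,0,0],
    [0.001,0,0],
    [0.001,0,0],
    [0.001,0,0]
  ],
  "twist": [0,0,0,0,0]
}}

```text
time_s: 12.75
eef_pos: [541.4, 17.5, 117.3]
ee_rot: [0.678, 0.735, -0.0, 0.001]
wrist_force: [-1.2, -2.4, 4.2]
grip_width: 0.4
gripper_force: 2.6
```

```bash
python3 m.py
```

```text
green [502.9 202.5] 839 [631.2  51.6]
red [464.3 203.1] 220 [613.9  48.9]
pointer short of green by 1.347484134826915 [-1.2 -2.4  4.8]
```

Call:
{"method": "move_arm", "body": {
  "hand": [0,0,0,0,0],
  "translation": [
    [0.001,0,0],
    [0,0,0],
    [0,0,-0.006],
    [0,0,-0.025],
    [0,0,-0.025]
  ],
  "twist": [0,0,0,0,0]
}}

```text
time_s: 13.3
eef_pos: [540.5, 19.4, 172.9]
ee_rot: [0.679, 0.734, -0.001, -0.001]
wrist_force: [0.9, 0.0, -0.6]
grip_width: 0.3
gripper_force: 0.0
```

Call:
{"method": "move_arm", "body": {
  "hand": [0,0,0,0,0],
  "translation": [
    [0,0,-0.025],
    [-0.04,0,0],
    [-0.04,0,0],
    [-0.035,0,0],
    [0,0,0]
  ],
  "twist": [0,0,0,0,0]
}}

```text
time_s: 13.8
eef_pos: [550.5, -98.8, 197.8]
ee_rot: [0.68, 0.733, -0.0, 0.0]
wrist_force: [0.2, 1.0, 1.0]
grip_width: 0.1
gripper_force: 0.0
```

```bash
python3 m.py; python3 -c "
from cell import status;print(status.get_state()['eef_pos'])"
```

```text
green [462.2   2. ] 117 [631.9  45.1]
red [435.   0.] 1 [615.6  46. ]
pointer short of green by -2.260877623167744 [-0.5  0.5  0.5]
[550.19850704 -96.84342944 197.6982741 ]
```

View pics/last.png

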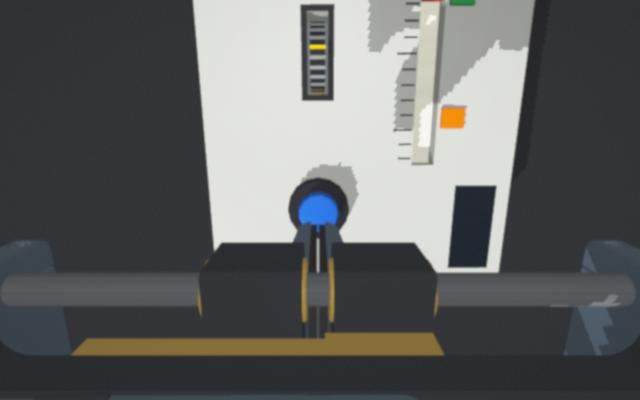

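Run:
```python
from cell import vision
from h import *
c=vision.camera('top');f={}
for n,lo,hi,z in(('green',(45,100,60),(85,255,255),94),('red',(0,150,80),(5,255,255),88)):
    p,a=blob(c,lo,hi,(280,195,360,235));f[n]=ray(c,p,z);print(n,p.round(1),a,f[n].round(1))
print((f['green']-f['red'])@np.array([-.0785,.997]))
c=vision.camera('side')
for n,lo,hi,z in(('green',(45,80,60),(85,255,255),94),('red',(0,150,80),(5,255,255),88)):
    p,a=blob(c,lo,hi,(315,170,360,240));f[n]=ray(c,p,z);print(n,p.round(1),a,f[n].round(1))
print((f['green']-f['red'])@np.array([-.0785,.997]))
```

```text
green [308.7 215.1] 39 [631.8  51.9]
red [309.9 223.6] 7 [613.1  49.4]
0.9826186277998691
green [329.5 215.5] 24 [632.4  55. ]
red [337.5 217. ] 4 [614.3  51.7]
1.8644534972196805
```

Call:
{"method": "move_arm", "body": {
  "hand": [0,0,0,0,0],
  "translation": [
    [0,0,0.025],
    [0,0,0.025],
    [0,0,0.005],
    [0,0,0],
    [0,0,0]
  ],
  "twist": [0,0,0,0,0]
}}

```text
time_s: 14.45
eef_pos: [551.1, -95.0, 144.2]
ee_rot: [0.678, 0.735, 0.001, 0.001]
wrist_force: [0.2, -0.6, 0.5]
grip_width: 0.5
gripper_force: 0.0
```

The pointer stands within about 1–2 mm of the green marker. Now pressing the button.

Call:
{"method": "move_arm", "body": {
  "hand": [0,0,0,0,0],
  "translation": [
    [0,0,0.002],
    [0,0,0.002],
    [0,0,0.002],
    [0,0,0.002],
    [0,0,0]
  ],
  "twist": [0,0,0,0,0]
}}

```text
time_s: 14.95
eef_pos: [550.1, -95.5, 134.9]
ee_rot: [0.679, 0.734, -0.0, -0.0]
wrist_force: [1.0, -0.0, -0.7]
grip_width: 0.4
gripper_force: 0.0
```

Call:
{"method": "move_arm", "body": {
  "hand": [0,0,0,0,0],
  "translation": [
    [0,0,0.001],
    [0,0,0.001],
    [0,0,0.001],
    [0,0,0.001],
    [0,0,0]
  ],
  "twist": [0,0,0,0,0]
}}

```text
time_s: 15.45
eef_pos: [550.4, -95.6, 131.2]
ee_rot: [0.679, 0.734, 0.0, 0.0]
wrist_force: [-1.0, 0.3, 2.1]
grip_width: 0.4
gripper_force: 1.2
```

Call:
{"method": "move_arm", "body": {
  "hand": [0,0,0,0,0],
  "translation": [
    [0,0,0.001],
    [0,0,0.001],
    [0,0,0.001],
    [0,0,0],
    [0,0,0]
  ],
  "twist": [0,0,0,0,0]
}}

```text
time_s: 15.95
eef_pos: [550.4, -95.6, 128.3]
ee_rot: [0.679, 0.735, 0.0, 0.0]
wrist_force: [-0.7, -0.4, 3.6]
grip_width: 0.4
gripper_force: 2.1
```

Call:
{"method": "move_arm", "body": {
  "hand": [0,0,0],
  "translation": [
    [0,0,0.001],
    [0,0,0.0005],
    [0,0,0]
  ],
  "twist": [0,0,0]
}}

```text
time_s: 16.25
eef_pos: [550.4, -95.6, 128.1]
ee_rot: [0.679, 0.735, 0.0, 0.0]
wrist_force: [-3.8, -0.5, 11.1]
grip_width: 0.1
gripper_force: 6.1
```

Call:
{"method": "move_arm", "body": {
  "hand": [0,0,0],
  "translation": [
    [0,0,0.0005],
    [0,0,0.0005],
    [0,0,0]
  ],
  "twist": [0,0,0]
}}

```text
time_s: 16.55
eef_pos: [550.4, -95.6, 128.0]
ee_rot: [0.679, 0.734, 0.0, 0.001]
wrist_force: [-4.9, 0.7, 15.8]
grip_width: 0.5
gripper_force: 8.6
```

Hard stop reached at the expected ~4 N spring force. Releasing.

Call:
{"method": "move_arm", "body": {
  "hand": [0,0,0,0,0],
  "translation": [
    [0,0,-0.004],
    [0,0,-0.008],
    [0,0,-0.03],
    [0,0,-0.04],
    [0,0,-0.04]
  ],
  "twist": [0,0,0,0,0]
}}

```text
time_s: 17.05
eef_pos: [549.8, -95.3, 248.1]
ee_rot: [0.679, 0.734, -0.0, -0.001]
wrist_force: [-0.0, 0.3, 0.5]
grip_width: 0.7
gripper_force: 0.0
```

Call:
{"method": "move_arm", "body": {
  "hand": [0,0,0,0,0],
  "translation": [
    [0,0,0],
    [0,0,0],
    [0,0,0],
    [0,0,0],
    [0,0,0]
  ],
  "twist": [0,0,0,0,0]
}}

```text
time_s: 17.55
eef_pos: [549.8, -95.4, 246.3]
ee_rot: [0.679, 0.734, -0.001, -0.001]
wrist_force: [0.4, -0.3, -0.2]
grip_width: 0.6
gripper_force: 0.0
```

```bash
python3 m.py; cp pics/last.png pics/fin.png
```

```text
green [439.7  18. ] 374 [631.5  50.7]
red [415.4  20.9] 94 [614.3  48.3]
pointer short of green by 1.0752591533398932 [0.2 0.1 0.9]
```

View pics/fin.png

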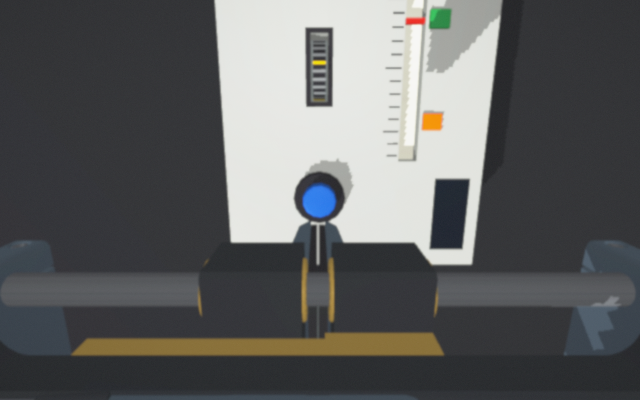

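The pointer at (415,21) lines up with the green marker at (440,18). The button is up and the arm is clear.

```bash
python3 -c "
from cell import env;print(env.job_done())"
```

```text
the job is handed in; nothing more can be done
None
```

The red pointer stands about 1 mm from the centre of the green marker, well within its 6 mm limit. The blue read button was pressed fully down and has come back up, nothing else was touched, and the job is handed in.

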